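# Fill the empty pockets of the scenery case

## Robot

A 6-joint arm with a two-finger parallel gripper is mounted at the origin on the work surface. World frame = base frame: x ahead of the robot, y to its left, z up, the work surface at z = 0. Lengths are in mm, angles in degrees, forces in N, time in s.
With the tool pointing down it reaches from about 325 to 775 mm from the base axis. Payload 5.5 kg.
Tool frame: the origin (TCP) lies at the very end of the fingers, on their centre line; the grasp point (between the pads) lies env.grip_point_offset behind it (env.grip_point_offset is the distance from the TCP to the grasp point, in mm); z points along the fingers, y is the line along which they close (so a half turn about z gives the same grasp; the last joint's range is limited). The gripper opens to 88 mm and grips with 3 to 60 N. Pads are 20 mm wide; open, the fingers measure 115 mm over their backs; the gripper's body (75 mm by 178 mm) begins 61 mm behind the grasp point.
Start: joints at [68.486, 5.22, 70.514, -0, 104.267, -3.249], TCP at [188.061, 569.78, 222.631] pointing down, gripper open.
Joint ranges: [-164.24, 164.24], [-49.07, 125.15], [9.68, 141.18], [-86.29, 266.29], [3.28, 154.24], [-151.56, 151.56]. Speed limits (degrees/s): [147.25, 147.25, 172.46, 180, 180, 180].

## Interface

Orientations are given as a 3x3 rotation matrix whose columns are the frame's x, y, z axes.
In Python, from plant import status, vision, job_done, env gives the robot as it stands. The module is installed in compiled form; this text tells all that it offers.
- The arm moves only by the shell command python3 -m handwheel 'ROWS' [OPENING]. ROWS is JSON, a list of rows, each a list of 2 entries, a list of its own where there are three numbers: the shift along the tool's x, y, z in cm, then the turn, a rotation vector about the tool's x, y, z in rad. A call has 1 to 12 rows; each row is the pose to reach, as a shift and turn from the pose commanded when the call began, along the tool's axes at that moment; what a row does not reach only later rows make up. A row lasts 1/10 s, in which the tool goes at most 50 mm and 8.59 degrees, less where a joint would pass 70% of its speed; a pose out of reach is approached as far as the arm can. A call with a gripper value outside its range is refused whole. OPENING is the finger opening in cm, from 0 to 8.78, set as the call begins (- or left out, the last holds). The fingers move at their own pace and stop on an object; the grip force is fixed at half the most. Time passes only in rows, so rows that repeat a pose let the fingers close. It gives the time, the measured TCP pose, the force, the opening and the grip force at its end, in the units of the state.
- status.observe(): the state, without advancing time (a new reading comes with each control period).
- vision.snapshot(name): name is "scene" or "top"; returns (picture, depth): 384x512x3 uint8, blue, green, red; 384x512 float32, mm along the optical axis (not along the pixel's ray), 0 where there is no reading.
- vision.camera_info(name): a dict with "camera_matrix" (3x3 intrinsics, pixels), "dist" ([k1, k2, p1, p2, k3] as OpenCV has them; the pictures are not rectified), "R" (3x3) and "t" (3): a world point X has camera coordinates R X + t. Camera axes: x right, y down, z forward; pixel columns grow to the right and rows downward; lengths in mm; the calibration is good to about 2 mm. A picture is of the moment at which its call begins. camera_info takes no time and is no camera call.
- job_done(): hands the job in; it is judged then, once.
The state is a dict: "time_s": time; "qpos": joint angles; "joint_vel": joint speeds; "effort": joint torques, N m; "ee_pos": TCP position; "tcp_rot": TCP orientation; "ft_force": force on the tool from outside, world axes, zero at the start; "ft_torque": the same for the moment, N m; "grip_width": finger opening in mm; "finger_force": force on a finger pad.
Only numpy, scipy, OpenCV 4.12 (cv2) and the standard library are available. Lean on these libraries where they do the work, as an engineer would, in place of code of your own. Each camera call takes 0.05 s, during which the arm holds its last target. There are 200 camera calls.

## Task

Find the two empty pockets in the propped-up scenery case and lay a spare ruined pillar from the clear tray gently into each, lengthwise flat on the felt with its broad foot downhill, like the ones already stored. Leave the stored pillars, the one spare that is left over, and everything else where they are, and do not knock the lamp bar over the case.

Things in the scene. Friction and masses are not known exactly. Their poses are not given: they have to be found in the camera images.
- pocket0 (a point): where a pillar's centre belongs in the first of five pockets: over the middle of its blue felt floor, 21 mm out from it. Axes of each: x uphill (the pocket's length), y across, z out of the slope at right angles, so a pillar is laid in along -z. Three pockets hold a pillar at the start and two, different each time, are empty. The floor is 134 mm long between two rims and 52 mm wide between light grey foam blocks
- pocket1 (a point): where a pillar's centre belongs in this pocket of the propped case (see pocket0), 21 mm out from its felt floor; pocket0 to pocket4 stand in order along the case's y, 70 mm apart. The rims stand 20 mm above the floor and are 16 mm thick. The blocks (18 mm wide, 16 mm high) stand at the pockets' ends only, from 35 to 67 mm either side of the middle; between them the pockets are open sideways
- pocket2 (a point): where a pillar's centre belongs in this pocket of the propped case (see pocket0), 21 mm out from its felt floor; pocket0 to pocket4 stand in order along the case's y, 70 mm apart
- pocket3 (a point): where a pillar's centre belongs in this pocket of the propped case (see pocket0), 21 mm out from its felt floor; pocket0 to pocket4 stand in order along the case's y, 70 mm apart
- pocket4 (a point): where a pillar's centre belongs in this pocket of the propped case (see pocket0), 21 mm out from its felt floor; pocket0 to pocket4 stand in order along the case's y, 70 mm apart
- case: shallow open aluminium case, fixed, 166 x 374 mm, propped up so that its face leans 30 degrees towards the robot, yawed up to 10 degrees; on the robot's left or right, the tray on the other side. Origin on its underside, 26 mm beneath the felt of pocket2, the middle one; axes as the pockets'
- lamp_mid (a point): middle of the case's lamp bar: fixed, round, 14 mm thick, 376 mm long along the case's y, above the pockets: 88 mm uphill of the pockets' middles and 104 mm out from their felt, held by a 10 mm post at each end that rises from the case's upper corner. In the way of a gripper coming straight down. Axes as the pockets'
- pillar0_mid (a point): centre, half-way up as it lies, of a black resin ruined pillar, one of six, 120 mm long, 100 to 200 g, lying on its side. x runs along it from foot to broken top: foot slab 42 mm square from -60 to -42 mm, shaft 30 x 30 mm from there to +38 mm (grip here), capital 42 mm square to +50 mm, ragged stub to +60 mm. Three lie in pockets, foot downhill; three are spares in the tray
- pillar1_mid (a point): centre of another black resin ruined pillar just like pillar0, with the same axes
- pillar2_mid (a point): centre of another black resin ruined pillar just like pillar0, with the same axes
- pillar3_mid (a point): centre of another black resin ruined pillar just like pillar0, with the same axes
- pillar4_mid (a point): centre of another black resin ruined pillar just like pillar0, with the same axes
- pillar5_mid (a point): centre of another black resin ruined pillar just like pillar0, with the same axes
- tray: clear acrylic tray, fixed, 260 (x) x 360 (y) mm, floor 5 mm thick, walls 4 mm thick and 27 mm high over the platform; origin under its centre. The three spares lie on its floor in its nearer part, side by side about 100 mm apart, feet towards its -x side, each turned up to 25 degrees
- pawn: maple pawn standing in the tray's +x part, 65 mm tall, 34 mm across the foot; origin at its underside; bystander
- shrub: green plastic shrub cluster, 64 mm tall, 75 mm across, on the far side of the platform; origin at its underside; bystander
- jar: small paint jar, 42 mm across, 55 mm tall, on the far side; origin at its underside; bystander
- brush_grip (a point): grip of a 180 mm brush lying on the far side; bystander
Mind the look-alikes: they are no part of the job. What is shaped like the part that bears pillar5_mid but red or turquoise is not meant.

How it is judged (in metres and radians):
At the end, for the whole second after the job is handed in: Every pocket has a pillar's centre within 16 mm of its place, at rest; the two laid in lie within 0.13 rad of the pocket's length, foot downhill; stored pillars are within 20 mm, and the left-over spare within 40 mm, of where they started; nothing else is disturbed (distance between any of pillar0_mid, pillar1_mid, pillar2_mid, pillar3_mid, pillar4_mid, pillar5_mid and pocket0 below 0.016 m and distance between any of pillar0_mid, pillar1_mid, pillar2_mid, pillar3_mid, pillar4_mid, pillar5_mid and pocket1 below 0.016 m and distance between any of pillar0_mid, pillar1_mid, pillar2_mid, pillar3_mid, pillar4_mid, pillar5_mid and pocket2 below 0.016 m and distance between any of pillar0_mid, pillar1_mid, pillar2_mid, pillar3_mid, pillar4_mid, pillar5_mid and pocket3 below 0.016 m and distance between any of pillar0_mid, pillar1_mid, pillar2_mid, pillar3_mid, pillar4_mid, pillar5_mid and pocket4 below 0.016 m and (distance of pillar1_mid from where it was at the start of the episode below 0.04 m or (angle between the x axis of pillar1_mid and the x axis of case, either way round below 0.13 rad and x of lamp_mid in the frame of pillar1_mid above 0.03 m)) and (distance of pillar2_mid from where it was at the start of the episode below 0.04 m or (angle between the x axis of pillar2_mid and the x axis of case, either way round below 0.13 rad and x of lamp_mid in the frame of pillar2_mid above 0.03 m)) and (distance of pillar5_mid from where it was at the start of the episode below 0.04 m or (angle between the x axis of pillar5_mid and the x axis of case, either way round below 0.13 rad and x of lamp_mid in the frame of pillar5_mid above 0.03 m)) and distance of any of pillar1_mid, pillar2_mid, pillar5_mid from where it was at the start of the episode below 0.04 m and distance of each of pillar0_mid, pillar3_mid, pillar4_mid from where it was at the start of the episode below 0.02 m and linear speed of each of pillar0, pillar1, pillar2, pillar3, pillar4, pillar5 below 0.02 m/s); the robot touches nothing.
It fails at once if a pillar already stored is shifted out of place (more than 20 mm) (distance of any of pillar0_mid, pillar3_mid, pillar4_mid from where it was at the start of the episode above 0.02 m).
It fails at once if a bystander (pawn, shrub, jar, brush) is moved more than 20 mm or the pawn tipped (distance of any of pawn, shrub, jar, brush_grip from where it was at the start of the episode above 0.02 m or angle between pawn's own z axis and vertical above 0.5 rad).
It fails at once if the lamp bar is struck (more than 12 N) (contact force between lamp and anything else above 12 N).
It fails at once if a pillar is slammed into the case (more than 45 N) (contact force between any of pillar1, pillar2, pillar5 and case above 45 N).
It also fails if it takes over 69 s, if anything falls off the work surface, if the arm or the gripper's body presses on something with over 40 N, if the wrist force passes 120 N, or if a joint passes its speed limit or range.

## Working session

There is one attempt and no reset: what is moved stays moved. The work goes in short steps, Python scripts to look and compute and a shell command to move; the robot and the scene stay as the last step left them, time stands still between calls to the robot, and variables do not carry over. Pictures are saved under pics/ and viewed, at most 10 in all, crops included, and the job is handed in when it is done.

```bash
mkdir -p pics
python3 - <<'E'
from plant import status, vision, env
import cv2, numpy as np
print(env.grip_point_offset)
s=status.observe(); print(s['time_s'],s['ee_pos'],np.round(s['tcp_rot'],3).tolist(),s['grip_width'])
for n in ['scene','top']:
    p,d=vision.snapshot(n); cv2.imwrite(f'pics/{n}0.png',p); np.save(f'{n}0.npy',d)
    c=vision.camera_info(n); print(n,c['camera_matrix'],c['dist'],np.round(c['R'],4).tolist(),c['t'])
E
```

```text
18.700000000000003
0.0 [187.94259645 569.49953843 221.52748622] [[-0.95, 0.313, -0.001], [0.313, 0.95, -0.002], [0.0, -0.002, -1.0]] 87.8199173190004
scene [[359.81320771   0.         255.58497471]
 [  0.         359.81320771 193.05858057]
 [  0.           0.           1.        ]] [0.01080718 0.         0.         0.         0.        ] [[-0.6687, 0.7434, -0.0134], [0.4554, 0.3952, -0.7978], [-0.5878, -0.5395, -0.6028]] [ 307.91211472 -160.63962183 1561.23983724]
top [[373.21778567   0.         258.34353039]
 [  0.         373.21778567 193.02962081]
 [  0.           0.           1.        ]] [0.00714315 0.         0.         0.         0.        ] [[0.0014, -1.0, -0.0081], [-0.9982, -0.001, -0.0595], [0.0595, 0.0082, -0.9982]] [  79.43383663  537.37555496 1237.0666281 ]
```

View pics/top0.png

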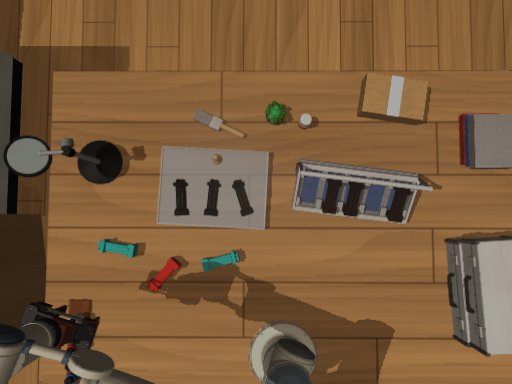

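View pics/scene0.png

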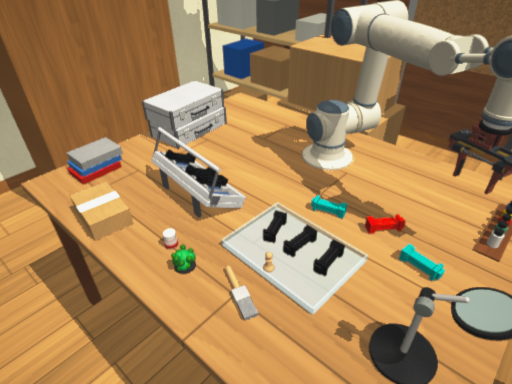

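Candidates: black spares in the tray at top-view pixels (181,197), (212,197) and (243,198). The look-alikes are red at (163,275) and turquoise at (117,248) and (220,261). Black stored pillars are at about (331,195), (354,199) and (399,205), and the blue empty pockets at about (310,190) and (376,202).

Run:
```python
import cv2, numpy as np
p=cv2.imread('pics/top0.png')
a=cv2.resize(p[150:230,285:440],None,fx=5,fy=5,interpolation=cv2.INTER_CUBIC)
b=cv2.resize(p[140:235,150:280],None,fx=6,fy=6,interpolation=cv2.INTER_CUBIC)
cv2.imwrite('pics/case.png',a); cv2.imwrite('pics/tray.png',b)
```

```text
(no output)
```

View pics/case.png

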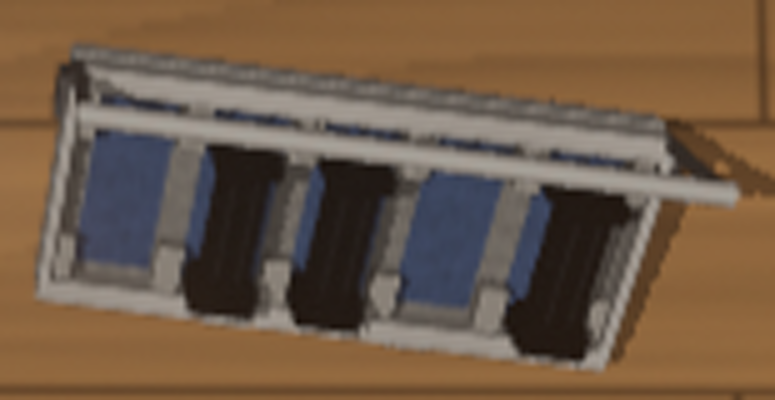

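View pics/tray.png

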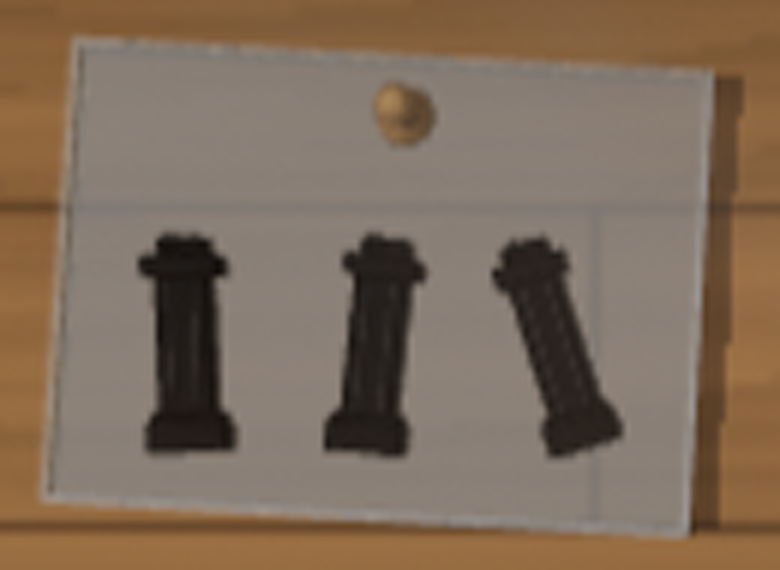

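Empty pockets: pocket4 (leftmost, pixel ~(310,190)) and pocket1 (pixel ~(376,202)). The spares are feet-near and lie at about (181,197), (212,197) and (243,198).

```bash
cat > h.py <<'E'
import cv2, numpy as np
from plant import vision
def lift(n,d):
    c=vision.camera_info(n); h,w=d.shape
    g=np.stack(np.meshgrid(np.arange(w),np.arange(h)),-1).reshape(-1,1,2).astype(np.float64)
    u=cv2.undistortPoints(g,np.array(c['camera_matrix']),np.array(c['dist'])).reshape(h,w,2)
    P=np.dstack([u,np.ones((h,w))])*d[...,None]
    return (P-np.array(c['t']))@np.array(c['R'])
E
python3 - <<'E'
from h import *
p=cv2.imread('pics/top0.png').astype(int); X=lift('top',np.load('top0.npy'))
print('table z',X[300,180],'tray floor',X[165,190],X[190,228])
dark=(p.max(2)<65)
def comps(r0,r1,c0,c1):
    m=np.zeros(dark.shape,np.uint8); m[r0:r1,c0:c1]=dark[r0:r1,c0:c1]
    n,l,s,_=cv2.connectedComponentsWithStats(m)
    return [l==i for i in range(1,n) if s[i,4]>150]
for m in comps(170,225,165,265):
    q=X[m]; q=q[(q[:,2]>20)]
    r=cv2.minAreaRect(q[:,:2].astype(np.float32))
    v=np.linalg.svd(q[:,:2]-q[:,:2].mean(0),full_matrices=False)[2][0]; v*=np.sign(v[0])
    print('pillar',np.round(r,1) if 0 else r,'pca',np.degrees(np.arctan2(v[1],v[0])).round(1),'z',np.percentile(q[:,2],[10,50,90]).round(1))
b,g,r=p[...,0],p[...,1],p[...,2]
blue=(b>r+25)&(b>70); blue[:155]=0; blue[225:]=0; blue[:,:290]=0; blue[:,440:]=0
ys,xs=np.where(blue);q=X[blue]
c0=np.median(q,0);k=np.ones(len(q),bool)
for _ in range(6):
    c=q[k].mean(0); n=np.linalg.svd(q[k]-c,full_matrices=False)[2][2]; n*=np.sign(n[2]); k=np.abs((q-c)@n)<4
print('felt',k.sum(),'n',n,'tilt',np.degrees(np.arccos(n[2])),'yaw',np.degrees(np.arctan2(-n[1],-n[0])),c)
# lamp
R=X[150:235,285:445].reshape(-1,3); hgt=(R-c)@n
L=R[(hgt>90)&(hgt<125)]; cl=np.median(L,0); v=np.linalg.svd(L-L.mean(0),full_matrices=False)[2][0]; v*=np.sign(v[1])
print('lamp',len(L),L.mean(0),v,'yaw',np.degrees(np.arctan2(-v[0],v[1])),'h',np.percentile(hgt[(hgt>90)&(hgt<125)],[5,50,95]))
np.savez('case.npz',n=n,c=c,v=v,R=R,felt=q[k])
t=(L-L.mean(0))@v; print('extent',t.min(),t.max())
E
```

```text
table z [178.09263806 343.09856262  -5.23871177] tray floor [633.68190853 313.59604985   3.16274957] [548.3719724  183.41743838   1.78091256]
pillar ((522.7125244140625, 215.19200134277344), (292.40814208984375, 116.11981964111328), 89.2249984741211) pca 6.8 z [35.5 40.5 46.9]
pillar ((520.9807739257812, 163.58067321777344), (188.11505126953125, 115.74901580810547), 89.74011993408203) pca -3.3 z [36.6 41.5 46.9]
pillar ((511.3431091308594, 129.060791015625), (142.6138916015625, 56.45575714111328), 29.017894744873047) pca 18.4 z [38.  41.6 47.4]
felt 728 n [-0.5113445   0.06622157  0.85682058] tilt 31.038549600540208 yaw -7.379008858468291 [ 533.93038479 -214.47756906   65.01777411]
lamp 665 [ 560.89918327 -226.31172396  206.53298167] [ 0.12522258  0.99212513 -0.00265207] yaw -7.193634930267189 h [101.29767932 107.1598636  110.65655234]
extent -190.02704890107415 186.95523018269893
```

```bash
cat >> h.py <<'E'
def proj(n,P):
    c=vision.camera_info(n)
    return cv2.projectPoints(np.asarray(P,float).reshape(-1,1,3),cv2.Rodrigues(np.array(c['R']))[0],np.array(c['t']),np.array(c['camera_matrix']),np.array(c['dist']))[0].reshape(-1,2)
def box(x0,x1,y0,y1,z0,z1): return np.array([[x,y,z] for x in(x0,x1) for y in(y0,y1) for z in(z0,z1)],float)
BX=[box(-60,-42,-21,21,-21,21),box(-42,38,-15,15,-15,15),box(38,50,-21,21,-21,21),box(50,60,-13,13,-13,13)]
def sil(n,R,t,S=4):
    m=np.zeros((384*S,512*S),np.uint8)
    for b in BX:
        h=cv2.convexHull(((proj(n,b@R.T+t)+.5)*S).astype(np.float32)); cv2.fillConvexPoly(m,np.round(h).astype(np.int32),1)
    return m
def rz(a): return cv2.Rodrigues(np.array([0,0,float(a)]))[0]
def caseR(yaw,tilt):  # columns uphill, across, out
    return rz(yaw)@cv2.Rodrigues(np.array([0,-tilt,0.]))[0]
E
python3 - <<'E'
from h import *
from scipy.optimize import minimize
p=cv2.imread('pics/top0.png').astype(int); ps=cv2.imread('pics/scene0.png').astype(int)
S=4
def dm(p,r0,r1,c0,c1):
    m=np.zeros(p.shape[:2],np.uint8); m[r0:r1,c0:c1]=(p.max(2)<70)[r0:r1,c0:c1]
    return cv2.resize(m*255,None,fx=S,fy=S,interpolation=cv2.INTER_LINEAR)>127
for name,(c0,c1),x0 in [('A',(168,197),(522,300,.1)),('B',(197,225),(521,197,0)),('C',(227,262),(517,95,.3))]:
    m=dm(p,172,222,c0,c1)
    def f(v):
        s=sil('top',rz(v[2]),np.array([v[0],v[1],26]))>0
        return 1-(s&m).sum()/(s|m).sum()
    best=min((minimize(f,(x0[0],x0[1],a),method='Nelder-Mead',options=dict(initial_simplex=[(x0[0],x0[1],a),(x0[0]+10,x0[1],a),(x0[0],x0[1]+10,a),(x0[0],x0[1],a+.15)],maxiter=150)) for a in(-.15,.1,.35)),key=lambda r:r.fun)
    print(name,best.x[:2].round(1),np.degrees(best.x[2]).round(1),'iou',round(1-best.fun,3),'pix',proj('top',[[*best.x[:2],26]]).round(1))
D=np.load('case.npz')
C=caseR(np.radians(-7.2),np.radians(30))
L=np.array([560.9,-226.3,206.5])-1.5*D['v']; cam=np.array([463,70,1267.]);d=(L-cam)/np.linalg.norm(L-cam); L=L+5.5*d
f2=L-88*C[:,0]-104*C[:,2]
print('pocket2 felt',f2,'felt plane offset',(f2-D['c'])@D['n'],(D['felt']-f2)@C[:,2].mean() if 0 else np.median((D['felt']-f2)@C[:,2]))
np.savez('pose.npz',C=C,f2=f2)
q=(D['felt']-f2)@C; print('felt in case: x',np.percentile(q[:,0],[1,99]),'z',np.percentile(q[:,2],[5,50,95]))
for o in(-70,140):
    k=np.abs(q[:,1]-o)<35; print(o,np.percentile(q[k,1],[2,98]),np.percentile(q[k,0],[1,99]),np.median(q[k,2]))
def draw(n,img,S,off):
    im=cv2.resize(img.astype(np.uint8),None,fx=S,fy=S,interpolation=cv2.INTER_CUBIC)
    def pl(P,col): cv2.polylines(im,[np.round((proj(n,np.array(P,float)@C.T+f2)+.5)*S).astype(int)],True,col,1,cv2.LINE_AA)
    pl([(x,y,20) for x,y in((-83,-187),(83,-187),(83,187),(-83,187))],(0,0,255))
    for o in(-140,-70,0,70,140): pl([(x,o+y,0) for x,y in((-67,-26),(67,-26),(67,26),(-67,26))],(0,255,255))
    pl([(88,-188,104),(88,188,104)],(0,255,0))
    r0,r1,c0,c1=off; return im[r0*S:r1*S,c0*S:c1*S]
a=draw('top',p,5,(150,230,285,440)); b=draw('scene',ps,5,(125,220,145,255)); 
h=max(a.shape[0],b.shape[0]); 
cv2.imwrite('pics/ovt.png',a); cv2.imwrite('pics/ovs.png',b)
E
```

```text
A [524.6 339.4] 2.5 iou 0.872 pix [[180.6 196.6]]Traceback (most recent call last):
  File "<stdin>", line 13, in <module>
  File "<stdin>", line 13, in <genexpr>
    res = _minimize_neldermead(fun, x0, args, callback, bounds=bounds,
                               **options)
    fxr = func(xr)
    fx = function(np.copy(x), *(wrapper_args + args))
  File "<stdin>", line 11, in f
  File "h.py", line 17, in sil
    h=cv2.convexHull(((proj(n,b@R.T+t)+.5)*S).astype(np.float32)); cv2.fillConvexPoly(m,np.round(h).astype(np.int32),1)
                       ~~~~^^^^^^^^^^^
  File "h.py", line 10, in proj
    c=vision.camera_info(n)
ValueError: time passes only in moves, steps and waits
```

```bash
sed -i 's/^from plant import vision/from plant import vision\nCI={n:vision.camera_info(n) for n in("scene","top")}/; s/c=vision.camera_info(n)/c=CI[n]/' h.py
cat > fit.py <<'E'
from h import *
from scipy.optimize import minimize
S=4
def dm(p,r0,r1,c0,c1):
    m=np.zeros(p.shape[:2],np.uint8); m[r0:r1,c0:c1]=(p.max(2)<70)[r0:r1,c0:c1]
    return cv2.resize(m*255,None,fx=S,fy=S,interpolation=cv2.INTER_LINEAR)>127
def fit(m,x0,n='top'):
    def f(v):
        s=sil(n,rz(v[2]),np.array([v[0],v[1],26]))>0
        return 1-(s&m).sum()/(s|m).sum()
    x,y,a=x0
    r=minimize(f,x0,method='Nelder-Mead',options=dict(initial_simplex=[(x,y,a),(x+8,y,a),(x,y+8,a),(x,y,a+.15)],maxiter=120))
    return r.x[:2].round(1),np.degrees(r.x[2]).round(1),'iou',round(1-r.fun,3),'pix',proj(n,[[*r.x[:2],26]]).round(1)
E
cat > ov.py <<'E'
from h import *
p=cv2.imread('pics/top0.png').astype(int); ps=cv2.imread('pics/scene0.png').astype(int)
def draw(n,img,S,off,C,f2):
    im=cv2.resize(img.astype(np.uint8),None,fx=S,fy=S,interpolation=cv2.INTER_CUBIC)
    def pl(P,col): cv2.polylines(im,[np.round((proj(n,np.array(P,float)@C.T+f2)+.5)*S).astype(int)],True,col,1,cv2.LINE_AA)
    pl([(x,y,20) for x,y in((-83,-187),(83,-187),(83,187),(-83,187))],(0,0,255))
    for o in(-140,-70,0,70,140): pl([(x,o+y,0) for x,y in((-67,-26),(67,-26),(67,26),(-67,26))],(0,255,255))
    pl([(88,-188,104),(88,188,104)],(0,255,0))
    r0,r1,c0,c1=off; return im[r0*S:r1*S,c0*S:c1*S]
def both(C,f2,name):
    a=draw('top',p,4,(152,232,288,438),C,f2); b=draw('scene',ps,4,(125,220,145,250),C,f2)
    w=max(a.shape[1],b.shape[1]); z=np.zeros((a.shape[0]+b.shape[0],w,3),np.uint8); z[:a.shape[0],:a.shape[1]]=a; z[a.shape[0]:,:b.shape[1]]=b
    cv2.imwrite(name,cv2.resize(z,None,fx=.85,fy=.85,interpolation=cv2.INTER_AREA) if z.shape[0]>600 else z)
E
python3 - <<'E'
from fit import *; from ov import both
p=cv2.imread('pics/top0.png').astype(int)
for name,(c0,c1),x0 in [('A',(168,197),(524,335,.04)),('B',(197,225),(524,232,-.06)),('C',(227,262),(520,130,.3))]:
    print(name,*fit(dm(p,172,222,c0,c1),x0))
D=np.load('case.npz')
C=caseR(np.radians(-7.2),np.radians(30))
L=np.array([560.9,-226.3,206.5])-1.5*D['v']; cam=np.array([463,70,1267.]);d=(L-cam)/np.linalg.norm(L-cam); L=L+5.5*d
f2=L-88*C[:,0]-104*C[:,2]
print('pocket2 felt',f2,'plane',np.median((D['felt']-f2)@C[:,2]))
np.savez('pose.npz',C=C,f2=f2)
q=(D['felt']-f2)@C
for o in(-70,140):
    k=np.abs(q[:,1]-o)<35; print(o,np.percentile(q[k,1],[2,98]),np.percentile(q[k,0],[1,99]),np.median(q[k,2]))
both(C,f2,'pics/ov.png')
E
```

```text
A [524.  338.7] 2.6 iou 0.867 pix [[180.8 196.8]]
B [524.1 234.1] -5.5 iou 0.894 pix [[212.1 196.8]]
C [523.  134.8] 17.4 iou 0.894 pix [[241.9 197.1]]
pocket2 felt [ 537.17881721 -226.23492127   67.16284829] plane 0.49891104074272674
-70 [-90.74187964 -45.13937073] [-53.93359191  35.04881382] 0.47946584631018496
140 [120.87865563 163.54372588] [-50.02747485  33.33308047] 0.46433556719881774
```

View pics/ov.png

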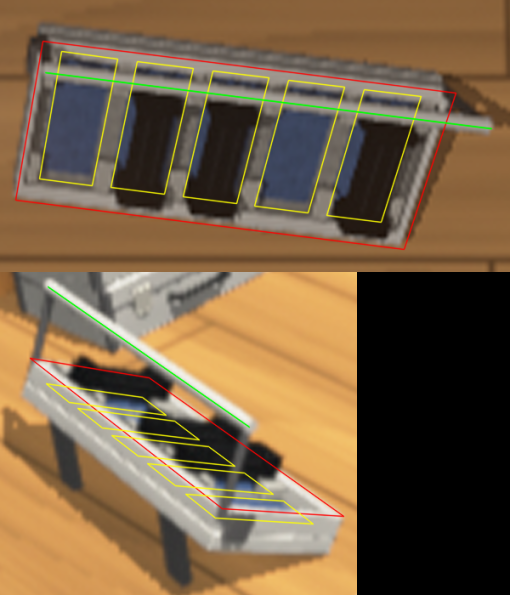

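The overlay matches both views: lamp line on the bar, case corners within about 3 mm, pocket floors on the blue felt. Next, a helper that turns a target into a tool-axis shift and turn.

```bash
cat > goal.py <<'E'
import sys; from h import *
from plant import status, env
from scipy.spatial.transform import Rotation as Ro
P=np.load('pose.npz'); C=P['C']; f2=P['f2']+1.5*C[:,1]
SP={'A':(524,338.7,2.6),'B':(524.1,234.1,-5.5),'C':(523,134.8,17.4)}
def go(name,h,dx=0,dy=0):
    """TCP h mm above grasp pose; grasp point 5 mm out from the pillar's centre"""
    if name in SP:
        x,y,a=SP[name]; R=rz(np.radians(a)); c=np.array([x,y,26.])
    else:
        R=C; c=f2+C@np.array([dx,(int(name)-2)*70+dy,21.])
    T=np.column_stack([-R[:,0],R[:,1],-R[:,2]])
    t=c+R[:,2]*(5-env.grip_point_offset+h)
    s=status.observe(); R0=np.array(s['tcp_rot']); 
    print(name,h,'shift cm',(R0.T@(t-s['ee_pos'])/10).round(2),'turn',Ro.from_matrix(R0.T@T).as_rotvec().round(3),'t',round(s['time_s'],2),'F',np.round(s['ft_force'],1),'w',round(s['grip_width'],1),'target',t.round(0))
a=sys.argv[1:]
go(a[0],*map(float,a[1:]))
E
for a in "C 150" "C 0" "4 120" "1 120"; do python3 goal.py $a; done
```

```text
C 150.0 shift cm [-45.44 -30.77   5.98] turn [-0.002 -0.001 -0.622] t 0.1 F [-0.1  0.1  0.5] w 87.7 target [523. 135. 162.]
C 0.0 shift cm [-45.44 -30.75  20.98] turn [-0.002 -0.001 -0.622] t 0.1 F [-0.1  0.1  0.5] w 87.7 target [523. 135.  12.]
4 120.0 shift cm [-49.14 -51.95   4.51] turn [-0.052 -0.522 -0.188] t 0.1 F [-0.1  0.1  0.5] w 87.7 target [492. -78. 177.]
1 120.0 shift cm [-53.17 -72.56   4.54] turn [-0.052 -0.522 -0.188] t 0.1 F [-0.1  0.1  0.5] w 87.7 target [ 465. -286.  177.]
```

```bash
python3 -m handwheel '[[[-1,-0.7,0.2],[0,0,-0.02]],[[-4,-2.7,0.6],[0,0,-0.06]],[[-8,-5.4,1.2],[0,0,-0.12]],[[-12,-8.1,1.7],[0,0,-0.18]],[[-16,-10.8,2.2],[0,0,-0.24]],[[-20,-13.5,2.7],[0,0,-0.3]],[[-24,-16.2,3.2],[0,0,-0.36]],[[-28,-18.9,3.7],[0,0,-0.42]],[[-32,-21.6,4.2],[0,0,-0.48]],[[-36,-24.3,4.7],[0,0,-0.52]],[[-39,-26.4,5.1],[0,0,-0.56]],[[-41,-27.8,5.3],[0,0,-0.59]]]' 6.5
python3 goal.py C 100; python3 goal.py C 0
```

```text
time_s: 1.3
ee_pos: [491.1, 174.7, 168.5]
tcp_rot: [[-0.964, -0.267, -0.001], [-0.267, 0.964, -0.001], [0.001, -0.0, -1.0]]
ft_force: [-0.5, 0.7, 0.0]
grip_width: 65.3
finger_force: 0.0
C 100.0 shift cm [-2.01 -4.7   5.62] turn [-0.    -0.001 -0.033] t 1.3 F [-0.5  0.7  0. ] w 65.3 target [523. 135. 112.]
C 0.0 shift cm [-2.03 -4.69 15.62] turn [-0.    -0.001 -0.033] t 1.3 F [-0.5  0.7  0. ] w 65.3 target [523. 135.  12.]
```

Tracking is good. I'll move over C at about 100 mm, then look from the scene camera before descending.

```bash
python3 -m handwheel '[[[-0.7,-1.6,1.9],[0,0,-0.01]],[[-1.4,-3.2,3.8],[0,0,-0.02]],[[-2,-4.7,5.6],[0,0,-0.033]],[[-2,-4.7,7],[0,0,-0.033]],[[-2,-4.7,8.6],[0,0,-0.033]],[[-2,-4.7,9],[0,0,-0.033]],[[-2,-4.7,9],[0,0,-0.033]]]' 6.5
python3 goal.py C 0
python3 - <<'E'
from h import *
a,_=vision.snapshot('scene'); b,_=vision.snapshot('top')
cv2.imwrite('pics/pick.png',np.hstack([cv2.resize(a[150:300,200:350],None,fx=2.6,fy=2.6,interpolation=cv2.INTER_CUBIC),cv2.resize(b[130:280,170:320],None,fx=2.6,fy=2.6,interpolation=cv2.INTER_CUBIC)]))
E
```

```text
time_s: 2.0
ee_pos: [521.3, 138.0, 78.9]
tcp_rot: [[-0.954, -0.3, -0.001], [-0.3, 0.954, -0.0], [0.001, 0.0, -1.0]]
ft_force: [0.1, 0.5, -0.1]
grip_width: 65.4
finger_force: 0.0
C 0.0 shift cm [-0.08 -0.36  6.66] turn [ 0.    -0.001  0.001] t 2.0 F [ 0.1  0.5 -0.1] w 65.4 target [523. 135.  12.]
```

View pics/pick.png

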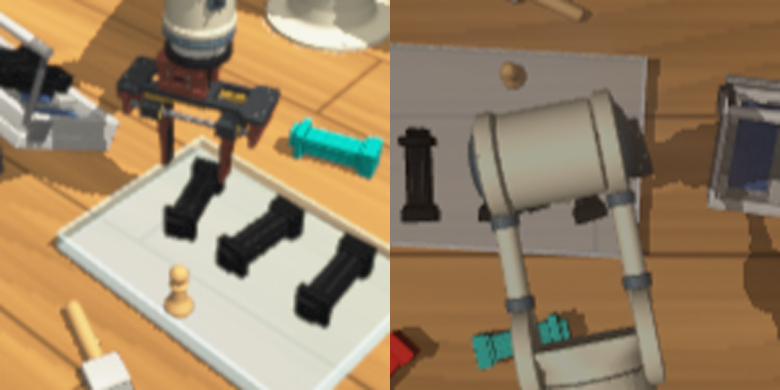

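The fingers straddle spare C (black, scene crop about (190,200)), with the wide body along the closing direction. Descending.

```bash
python3 -m handwheel '[[[0,-0.2,0.8],[0,0,0]],[[-0.1,-0.36,2],[0,0,0]],[[-0.1,-0.36,3.4],[0,0,0]],[[-0.1,-0.36,4.8],[0,0,0]],[[-0.1,-0.36,6],[0,0,0]],[[-0.1,-0.36,6.6],[0,0,0]],[[-0.1,-0.36,6.6],[0,0,0]],[[-0.1,-0.36,6.6],[0,0,0]]]' 6.5
python3 goal.py C 0
```

```text
time_s: 2.9
ee_pos: [524.3, 134.3, 13.8]
tcp_rot: [[-0.954, -0.3, 0.0], [-0.3, 0.954, 0.0], [-0.0, -0.0, -1.0]]
ft_force: [0.5, 0.6, 0.2]
grip_width: 64.8
finger_force: 0.0
C 0.0 shift cm [0.11 0.09 0.15] turn [-0.     0.     0.001] t 2.9 F [0.5 0.6 0.2] w 64.8 target [523. 135.  12.]
```

```bash
python3 -m handwheel '[[[0,0,0.1],[0,0,0]],[[0,0,0.1],[0,0,0]],[[0,0,0.1],[0,0,0]],[[0,0,0.1],[0,0,0]],[[0,0,0.1],[0,0,0]],[[0,0,0.1],[0,0,0]],[[0,0,0.1],[0,0,0]],[[0,0,0.1],[0,0,0]]]' 1.5
```

```text
time_s: 3.7
ee_pos: [524.3, 134.4, 12.9]
tcp_rot: [[-0.954, -0.3, 0.0], [-0.3, 0.954, 0.0], [-0.0, 0.0, -1.0]]
ft_force: [-0.7, 2.1, 1.6]
grip_width: 29.5
finger_force: 30.0
```

```bash
python3 -m handwheel '[[[0,0,-0.3],[0,0,0]],[[0,0,-1],[0,0,0]],[[0,0,-2.5],[0,0,0]],[[0,0,-4.5],[0,0,0]],[[0,0,-7],[0,0,0]],[[0,0,-9.5],[0,0,0]],[[0,0,-12],[0,0,0]],[[0,0,-14.5],[0,0,0]],[[0,0,-16.5],[0,0,0]],[[0,0,-17.5],[0,0,0]],[[0,0,-18],[0,0,0]],[[0,0,-18],[0,0,0]]]'
python3 goal.py 4 120; python3 goal.py 4 80
```

```text
time_s: 4.9
ee_pos: [524.3, 134.2, 193.0]
tcp_rot: [[-0.954, -0.299, 0.001], [-0.299, 0.954, 0.0], [-0.001, -0.0, -1.0]]
ft_force: [0.6, -0.4, -0.4]
grip_width: 29.7
finger_force: 30.0
4 120.0 shift cm [  9.45 -19.26   1.56] turn [ 0.113 -0.515  0.42 ] t 4.9 F [ 0.6 -0.4 -0.4] w 29.7 target [492. -78. 177.]
4 80.0 shift cm [  7.64 -20.09   5.02] turn [ 0.113 -0.515  0.42 ] t 4.9 F [ 0.6 -0.4 -0.4] w 29.7 target [512. -80. 143.]
```

```bash
python3 -m handwheel '[[[0.8,-0.6,0],[0.004,-0.02,0.015]],[[2.5,-2.2,0.1],[0.014,-0.065,0.05]],[[4.5,-4.4,0.3],[0.026,-0.12,0.095]],[[6.5,-6.7,0.5],[0.038,-0.175,0.14]],[[8.2,-9,0.7],[0.05,-0.23,0.185]],[[9.6,-11.3,0.9],[0.062,-0.285,0.23]],[[10.7,-13.5,1.1],[0.074,-0.34,0.275]],[[11.4,-15.6,1.3],[0.086,-0.395,0.32]],[[11.6,-17.4,1.4],[0.098,-0.445,0.36]],[[11.6,-18.6,1.5],[0.107,-0.487,0.397]],[[11.5,-19.2,1.5],[0.113,-0.51,0.416]],[[11.5,-19.3,1.5],[0.113,-0.515,0.42]]]'
python3 goal.py 4 60; python3 goal.py 4 30
```

```text
time_s: 6.1
ee_pos: [471.7, -84.5, 176.1]
tcp_rot: [[-0.86, 0.126, 0.494], [0.11, 0.992, -0.063], [-0.498, -0.0, -0.867]]
ft_force: [0.4, 0.4, -0.7]
grip_width: 29.3
finger_force: 30.0
4 60.0 shift cm [-1.73  0.92  6.84] turn [-0.001 -0.002 -0.001] t 6.1 F [ 0.4  0.4 -0.7] w 29.3 target [522. -82. 125.]
4 30.0 shift cm [-1.73  0.92  9.84] turn [-0.001 -0.002 -0.001] t 6.1 F [ 0.4  0.4 -0.7] w 29.3 target [536. -84.  99.]
```

```bash
python3 -m handwheel '[[[-0.5,0.3,0.6],[0,0,0]],[[-1.2,0.7,1.8],[0,0,0]],[[-1.7,0.9,3.2],[0,0,0]],[[-1.7,0.9,4.6],[0,0,0]],[[-1.7,0.9,6],[0,0,0]],[[-1.7,0.9,7.3],[0,0,0]],[[-1.7,0.9,8.3],[0,0,0]],[[-1.7,0.9,8.8],[0,0,0]],[[-1.7,0.9,8.8],[0,0,0]],[[-1.7,0.9,8.8],[0,0,0]]]'
python3 goal.py 4 40; python3 goal.py 4 0
python3 - <<'E'
from h import *
a,_=vision.snapshot('scene'); b,_=vision.snapshot('top')
cv2.imwrite('pics/place4.png',np.hstack([cv2.resize(a[120:230,140:265],None,fx=3.1,fy=3.1,interpolation=cv2.INTER_CUBIC),cv2.resize(b[145:255,280:405],None,fx=3.1,fy=3.1,interpolation=cv2.INTER_CUBIC)]))
E
```

```text
time_s: 7.1
ee_pos: [531.8, -82.8, 110.4]
tcp_rot: [[-0.859, 0.125, 0.496], [0.108, 0.992, -0.063], [-0.5, -0.001, -0.866]]
ft_force: [-0.0, 0.5, -1.4]
grip_width: 29.5
finger_force: 30.0
4 40.0 shift cm [ 0.14 -0.01  0.18] turn [-0.001  0.     0.   ] t 7.1 F [-0.   0.5 -1.4] w 29.5 target [531. -83. 108.]
4 0.0 shift cm [ 0.14 -0.01  4.18] turn [-0.001  0.     0.   ] t 7.1 F [-0.   0.5 -1.4] w 29.5 target [551. -85.  73.]
```

View pics/place4.png

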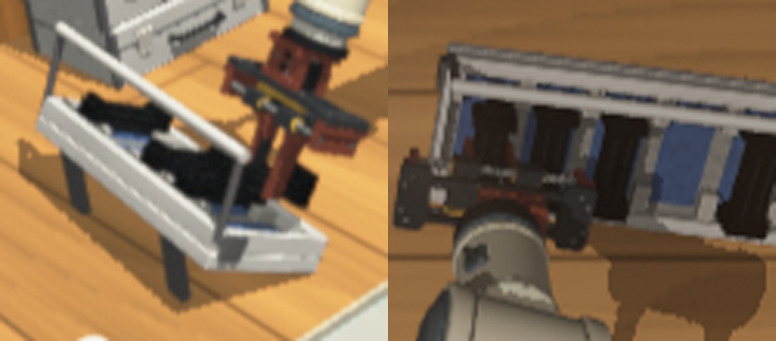

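Pillar C hangs over pocket4, foot downhill, with the lamp bar clear. Descending in stages and watching the force.

```bash
python3 -m handwheel '[[[0,0,0.4],[0,0,0]],[[0,0,1],[0,0,0]],[[0,0,1.6],[0,0,0]],[[0,0,2.1],[0,0,0]],[[0,0,2.4],[0,0,0]],[[0,0,2.7],[0,0,0]],[[0,0,2.9],[0,0,0]],[[0,0,3],[0,0,0]],[[0,0,3],[0,0,0]]]'
python3 goal.py 4 0
```

```text
time_s: 8.1
ee_pos: [546.5, -84.7, 83.8]
tcp_rot: [[-0.859, 0.126, 0.496], [0.108, 0.992, -0.063], [-0.5, -0.001, -0.866]]
ft_force: [-0.8, -0.6, -1.0]
grip_width: 30.1
finger_force: 30.0
4 0.0 shift cm [ 0.1  -0.01  1.14] turn [-0.001 -0.     0.   ] t 8.1 F [-0.8 -0.6 -1. ] w 30.1 target [551. -85.  73.]
```

```bash
python3 -m handwheel '[[[0,0,0.15],[0,0,0]],[[0,0,0.3],[0,0,0]],[[0,0,0.45],[0,0,0]],[[0,0,0.6],[0,0,0]],[[0,0,0.7],[0,0,0]],[[0,0,0.8],[0,0,0]],[[0,0,0.85],[0,0,0]],[[0,0,0.85],[0,0,0]]]'
python3 goal.py 4 0
```

```text
time_s: 8.9
ee_pos: [550.7, -85.3, 76.5]
tcp_rot: [[-0.859, 0.126, 0.496], [0.108, 0.992, -0.063], [-0.5, -0.001, -0.866]]
ft_force: [-0.3, -0.3, -1.5]
grip_width: 29.9
finger_force: 30.0
4 0.0 shift cm [ 0.1  -0.    0.29] turn [-0.001 -0.     0.   ] t 8.9 F [-0.3 -0.3 -1.5] w 29.9 target [551. -85.  73.]
```

```bash
python3 -m handwheel '[[[0,0,0.06],[0,0,0]],[[0,0,0.12],[0,0,0]],[[0,0,0.18],[0,0,0]],[[0,0,0.18],[0,0,0]],[[0,0,0.18],[0,0,0]]]' | grep -E 'ft|ee'
```

```text
ee_pos: [551.6, -85.4, 74.9]
ft_force: [0.1, -0.2, -1.6]
```

```bash
python3 -m handwheel '[[[0,0,0.04],[0,0,0]],[[0,0,0.08],[0,0,0]],[[0,0,0.12],[0,0,0]],[[0,0,0.12],[0,0,0]],[[0,0,0.12],[0,0,0]]]' | grep -E 'ft|ee'
python3 goal.py 4 0
```

```text
ee_pos: [551.9, -85.4, 74.7]
ft_force: [-9.9, 1.7, 5.8]
4 0.0 shift cm [ 0.11 -0.01  0.07] turn [-0.001 -0.001  0.   ] t 9.9 F [-9.9  1.7  5.8] w 30.0 target [551. -85.  73.]
```

Felt contact came at the expected height. Release with a modest opening, because of the neighbours, and back out along the slope normal.

```bash
python3 -m handwheel '[[[0,0,-0.06],[0,0,0]],[[0,0,-0.06],[0,0,0]]]' | grep ft; python3 -m handwheel '[[[0,0,0],[0,0,0]],[[0,0,0],[0,0,0]],[[0,0,0],[0,0,0]],[[0,0,0],[0,0,0]],[[0,0,0],[0,0,0]]]' 4.4
python3 -m handwheel '[[[0,0,-0.3],[0,0,0]],[[0,0,-1],[0,0,0]],[[0,0,-2],[0,0,0]],[[0,0,-3.5],[0,0,0]],[[0,0,-5.5],[0,0,0]],[[0,0,-8],[0,0,0]],[[0,0,-10.5],[0,0,0]],[[0,0,-12.5],[0,0,0]],[[0,0,-14],[0,0,0]],[[0,0,-15],[0,0,0]],[[0,0,-15],[0,0,0]]]'
python3 goal.py B 150; python3 goal.py B 0
```

```text
ft_force: [-2.4, 0.8, 0.6]
time_s: 10.6
ee_pos: [551.9, -85.4, 74.5]
tcp_rot: [[-0.859, 0.125, 0.496], [0.108, 0.992, -0.063], [-0.5, -0.0, -0.866]]
ft_force: [-0.2, -0.0, 0.8]
grip_width: 43.8
finger_force: 0.0
time_s: 11.7
ee_pos: [477.6, -76.1, 206.9]
tcp_rot: [[-0.857, 0.126, 0.499], [0.108, 0.992, -0.064], [-0.503, -0.001, -0.864]]
ft_force: [-0.0, 0.5, -0.2]
grip_width: 43.6
finger_force: 0.0
B 150.0 shift cm [ 1.61 31.36  4.19] turn [-0.009  0.527 -0.029] t 11.7 F [-0.   0.5 -0.2] w 43.6 target [524. 234. 162.]
B 0.0 shift cm [ 9.16 31.38 17.15] turn [-0.009  0.527 -0.029] t 11.7 F [-0.   0.5 -0.2] w 43.6 target [524. 234.  12.]
```

```bash
python3 -m handwheel '[[[0,0.8,0],[0,0.015,0]],[[0.1,3,0.2],[-0.001,0.05,-0.002]],[[0.3,6.5,0.6],[-0.002,0.11,-0.006]],[[0.5,10,1.1],[-0.003,0.17,-0.01]],[[0.7,13.5,1.6],[-0.004,0.23,-0.013]],[[0.9,17,2.1],[-0.005,0.29,-0.016]],[[1.1,20.5,2.6],[-0.006,0.35,-0.019]],[[1.3,24,3.1],[-0.007,0.41,-0.022]],[[1.4,27,3.6],[-0.008,0.46,-0.025]],[[1.5,29.5,3.9],[-0.009,0.5,-0.028]],[[1.6,31,4.1],[-0.009,0.522,-0.029]],[[1.6,31.4,4.2],[-0.009,0.527,-0.029]]]' 6.5 | head -2
python3 goal.py B 0
python3 - <<'E'
from h import *
a,_=vision.snapshot('scene'); b,_=vision.snapshot('top')
cv2.imwrite('pics/top1.png',b)
cv2.imwrite('pics/chk4.png',np.hstack([cv2.resize(a[120:230,140:265],None,fx=3.1,fy=3.1,interpolation=cv2.INTER_CUBIC),cv2.resize(b[145:255,285:410],None,fx=3.1,fy=3.1,interpolation=cv2.INTER_CUBIC)]))
E
```

```text
time_s: 12.9
ee_pos: [523.6, 236.5, 157.0]
B 0.0 shift cm [-0.2  -0.21 14.47] turn [-0.001 -0.008  0.002] t 12.9 F [-0.1  0.2 -1.6] w 65.0 target [524. 234.  12.]
```

View pics/chk4.png

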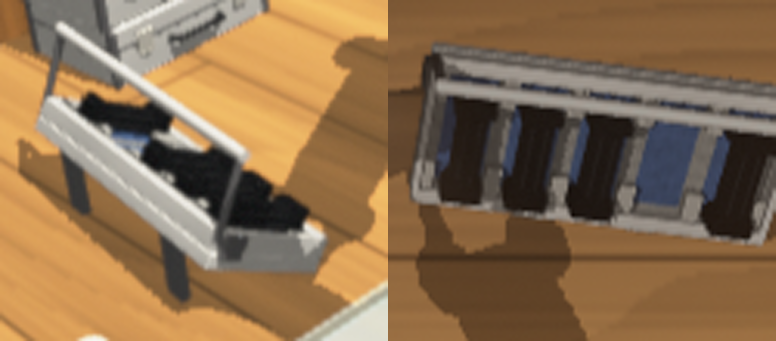

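Pocket4 now holds its pillar, foot downhill against the lower rim, like its neighbours; the only blue floor left is pocket1 at crop (670,165). Now spare B.

```bash
python3 -m handwheel '[[[-0.1,-0.1,1],[0,-0.008,0]],[[-0.2,-0.2,3],[0,-0.008,0]],[[-0.2,-0.2,5.5],[0,-0.008,0]],[[-0.2,-0.2,8],[0,-0.008,0]],[[-0.2,-0.2,9.6],[0,-0.008,0]],[[-0.2,-0.2,10],[0,-0.008,0]],[[-0.2,-0.2,10],[0,-0.008,0]]]' 6.5 | head -2
python3 goal.py B 0
```

```text
time_s: 13.7
ee_pos: [525.2, 232.1, 59.7]
B 0.0 shift cm [0.15 0.19 4.74] turn [ 0.     0.004 -0.   ] t 13.7 F [-0.1  0.1 -0.3] w 65.2 target [524. 234.  12.]
```

```bash
python3 -m handwheel '[[[0.1,0.1,0.6],[0,0.004,0]],[[0.15,0.2,1.7],[0,0.004,0]],[[0.15,0.2,2.9],[0,0.004,0]],[[0.15,0.2,3.9],[0,0.004,0]],[[0.15,0.2,4.5],[0,0.004,0]],[[0.15,0.2,4.7],[0,0.004,0]],[[0.15,0.2,4.7],[0,0.004,0]],[[0.15,0.2,4.7],[0,0.004,0]]]' 6.5 | grep -E 'ee|ft'
python3 goal.py B 0
python3 -m handwheel '[[[0,0,0],[0,0,0]],[[0,0,0],[0,0,0]],[[0,0,0],[0,0,0]],[[0,0,0],[0,0,0]],[[0,0,0],[0,0,0]],[[0,0,0],[0,0,0]],[[0,0,0],[0,0,0]],[[0,0,0],[0,0,0]]]' 1.5
python3 -m handwheel '[[[0,0,-0.3],[0,0,0]],[[0,0,-1],[0,0,0]],[[0,0,-2.5],[0,0,0]],[[0,0,-4.5],[0,0,0]],[[0,0,-7],[0,0,0]],[[0,0,-9.5],[0,0,0]],[[0,0,-12],[0,0,0]],[[0,0,-14.5],[0,0,0]],[[0,0,-16.5],[0,0,0]],[[0,0,-17.5],[0,0,0]],[[0,0,-18],[0,0,0]],[[0,0,-18],[0,0,0]]]'
python3 goal.py 1 120
```

```text
ee_pos: [524.6, 234.8, 13.3]
ft_force: [-0.3, -0.8, -0.1]
B 0.0 shift cm [ 0.05 -0.08  0.1 ] turn [0.001 0.001 0.   ] t 14.5 F [-0.3 -0.8 -0.1] w 64.9 target [524. 234.  12.]
time_s: 15.3
ee_pos: [524.4, 234.8, 12.9]
tcp_rot: [[-0.995, 0.096, 0.0], [0.096, 0.995, 0.001], [-0.0, 0.001, -1.0]]
ft_force: [-0.7, 0.1, 1.2]
grip_width: 29.6
finger_force: 30.0
time_s: 16.5
ee_pos: [524.4, 234.6, 193.3]
tcp_rot: [[-0.995, 0.096, 0.001], [0.096, 0.995, 0.001], [-0.001, 0.001, -1.0]]
ft_force: [0.2, -0.8, -1.8]
grip_width: 29.8
finger_force: 30.0
1 120.0 shift cm [  0.88 -52.41   1.53] turn [ 0.009 -0.523  0.029] t 16.5 F [ 0.2 -0.8 -1.8] w 29.8 target [ 465. -286.  177.]
```

```bash
python3 -m handwheel '[[[0.3,-0.8,0],[0,-0.01,0]],[[1,-3,0],[0.001,-0.04,0.002]],[[2,-6.5,0],[0.002,-0.09,0.005]],[[3,-10.5,0],[0.003,-0.14,0.008]],[[4,-14.5,0],[0.004,-0.19,0.011]],[[4.5,-18.5,0],[0.005,-0.24,0.014]],[[5,-22.5,0],[0.006,-0.29,0.017]],[[5.2,-26.5,0],[0.007,-0.34,0.02]],[[5.2,-30,0],[0.008,-0.39,0.022]],[[5.2,-33,0],[0.009,-0.43,0.024]],[[5.2,-35,0],[0.009,-0.46,0.026]],[[5.2,-36,0],[0.009,-0.48,0.027]]]' | head -2
python3 goal.py 1 120
```

```text
time_s: 17.7
ee_pos: [436.6, -120.6, 190.6]
1 120.0 shift cm [ -3.78 -16.06   3.48] turn [-0.002 -0.044 -0.   ] t 17.7 F [ 0.4  0.4 -2.2] w 29.9 target [ 465. -286.  177.]
```

```bash
python3 -m handwheel '[[[0,-1.2,0.2],[0,-0.01,0]],[[-0.2,-3.5,0.6],[0,-0.025,0]],[[-0.6,-6.5,1.2],[-0.001,-0.04,0]],[[-1.2,-9.5,1.8],[-0.002,-0.044,0]],[[-2,-12,2.4],[-0.002,-0.044,0]],[[-2.8,-14,2.9],[-0.002,-0.044,0]],[[-3.4,-15.4,3.3],[-0.002,-0.044,0]],[[-3.8,-16,3.5],[-0.002,-0.044,0]],[[-3.8,-16,3.5],[-0.002,-0.044,0]],[[-3.8,-16,3.5],[-0.002,-0.044,0]]]' | head -2
python3 goal.py 1 40
```

```text
time_s: 18.7
ee_pos: [467.4, -283.0, 178.7]
1 40.0 shift cm [ 0.2  -0.36  8.03] turn [ 0.002 -0.     0.002] t 18.7 F [-0.1  0.2 -1.4] w 29.7 target [ 505. -291.  108.]
```

```bash
python3 -m handwheel '[[[0,-0.1,0.5],[0,0,0]],[[0.1,-0.2,1.5],[0,0,0]],[[0.2,-0.35,2.8],[0,0,0]],[[0.2,-0.35,4.2],[0,0,0]],[[0.2,-0.35,5.6],[0,0,0]],[[0.2,-0.35,6.8],[0,0,0]],[[0.2,-0.35,7.6],[0,0,0]],[[0.2,-0.35,8],[0,0,0]],[[0.2,-0.35,8],[0,0,0]],[[0.2,-0.35,8],[0,0,0]]]' | grep -E 'ee|ft'
python3 goal.py 1 0
python3 - <<'E'
from h import *
a,_=vision.snapshot('scene'); b,_=vision.snapshot('top')
cv2.imwrite('pics/place1.png',np.hstack([cv2.resize(a[120:230,140:265],None,fx=3.1,fy=3.1,interpolation=cv2.INTER_CUBIC),cv2.resize(b[145:255,310:435],None,fx=3.1,fy=3.1,interpolation=cv2.INTER_CUBIC)]))
E
```

```text
ee_pos: [505.5, -292.1, 109.6]
ft_force: [0.1, -0.3, -1.5]
1 0.0 shift cm [0.12 0.07 4.11] turn [0.001 0.001 0.002] t 19.7 F [ 0.1 -0.3 -1.5] w 29.8 target [ 525. -294.   73.]
```

View pics/place1.png

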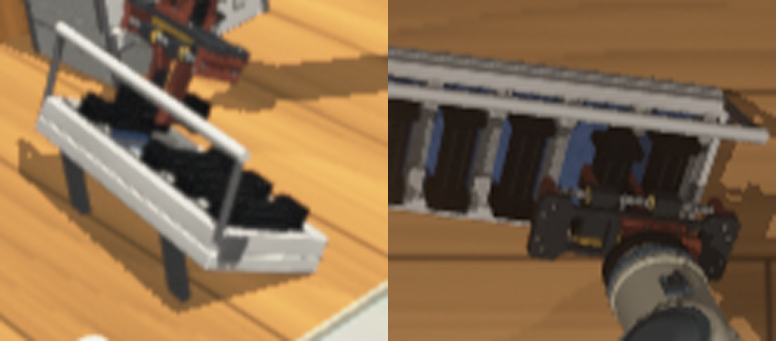

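Pillar B is over pocket1; the sideways offset to crop (618,145) matches the parallax at 40 mm out. Lowering.

```bash
python3 -m handwheel '[[[0,0,0.4],[0,0,0]],[[0.1,0.05,1],[0,0,0]],[[0.1,0.05,1.6],[0,0,0]],[[0.1,0.05,2.1],[0,0,0]],[[0.1,0.05,2.4],[0,0,0]],[[0.1,0.05,2.7],[0,0,0]],[[0.1,0.05,2.9],[0,0,0]],[[0.1,0.05,3],[0,0,0]],[[0.1,0.05,3],[0,0,0]]]' | grep -E 'ee|ft'
python3 goal.py 1 0
```

```text
ee_pos: [519.5, -293.1, 82.6]
ft_force: [-0.6, 0.2, -1.8]
1 0.0 shift cm [-0.02  0.    1.06] turn [0.002 0.001 0.002] t 20.7 F [-0.6  0.2 -1.8] w 29.8 target [ 525. -294.   73.]
```

```bash
python3 -m handwheel '[[[0,0,0.15],[0,0,0]],[[0,0,0.3],[0,0,0]],[[0,0,0.45],[0,0,0]],[[0,0,0.6],[0,0,0]],[[0,0,0.7],[0,0,0]],[[0,0,0.8],[0,0,0]],[[0,0,0.8],[0,0,0]],[[0,0,0.8],[0,0,0]]]' | grep -E 'ee|ft'
python3 -m handwheel '[[[0,0,0.05],[0,0,0]],[[0,0,0.1],[0,0,0]],[[0,0,0.15],[0,0,0]],[[0,0,0.15],[0,0,0]],[[0,0,0.15],[0,0,0]]]' | grep -E 'ft|ee'
python3 goal.py 1 0
```

```text
ee_pos: [523.5, -293.6, 75.7]
ft_force: [0.4, -0.2, -1.8]
ee_pos: [524.2, -293.7, 74.4]
ft_force: [-0.0, -0.6, -1.7]
1 0.0 shift cm [-0.02  0.    0.11] turn [0.002 0.001 0.002] t 22.0 F [-0.  -0.6 -1.7] w 30.3 target [ 525. -294.   73.]
```

```bash
python3 -m handwheel '[[[0,0,0.04],[0,0,0]],[[0,0,0.08],[0,0,0]],[[0,0,0.08],[0,0,0]],[[0,0,0.08],[0,0,0]]]' | grep -E 'ft|ee'
```

```text
ee_pos: [524.5, -293.8, 74.0]
ft_force: [-4.5, 1.1, 2.6]
```

Light felt contact. Release and back out.

```bash
python3 -m handwheel '[[[0,0,0],[0,0,0]],[[0,0,0],[0,0,0]],[[0,0,0],[0,0,0]],[[0,0,0],[0,0,0]],[[0,0,0],[0,0,0]],[[0,0,0],[0,0,0]]]' 4.4 | grep -E 'ft|grip'
python3 -m handwheel '[[[0,0,-0.3],[0,0,0]],[[0,0,-1],[0,0,0]],[[0,0,-2],[0,0,0]],[[0,0,-3.5],[0,0,0]],[[0,0,-5.5],[0,0,0]],[[0,0,-8],[0,0,0]],[[0,0,-10.5],[0,0,0]],[[0,0,-12.5],[0,0,0]],[[0,0,-14],[0,0,0]],[[0,0,-15],[0,0,0]],[[0,0,-15],[0,0,0]]]' | grep -E 'ee|ft'
python3 -m handwheel '[[[0,0.8,-0.2],[0,0,0]],[[0.5,3,-0.5],[0,0,0]],[[1,6.5,-0.8],[0,0,0]],[[1.5,10.5,-1],[0,0,0]],[[1.5,14.5,-1],[0,0,0]],[[1.5,18.5,-1],[0,0,0]],[[1.5,22,-1],[0,0,0]],[[1.5,25,-1],[0,0,0]],[[1.5,27,-1],[0,0,0]],[[1.5,28,-1],[0,0,0]],[[1.5,28,-1],[0,0,0]]]' | grep -E 'ee|ft|time'
python3 - <<'E'
from h import *
a,_=vision.snapshot('scene'); b,_=vision.snapshot('top')
cv2.imwrite('pics/end.png',np.hstack([cv2.resize(a[120:300,140:350],None,fx=1.9,fy=1.9,interpolation=cv2.INTER_CUBIC),cv2.resize(b[120:240,300:440],None,fx=2.85,fy=2.85,interpolation=cv2.INTER_CUBIC)])[:, :800])
E
```

```text
ft_force: [-0.8, -0.4, 0.9]
grip_width: 44.3
ee_pos: [450.0, -285.1, 206.0]
ft_force: [-0.5, -0.3, 0.4]
time_s: 25.2
ee_pos: [466.3, -2.3, 203.5]
ft_force: [0.2, -0.2, 0.1]
```

View pics/end.png

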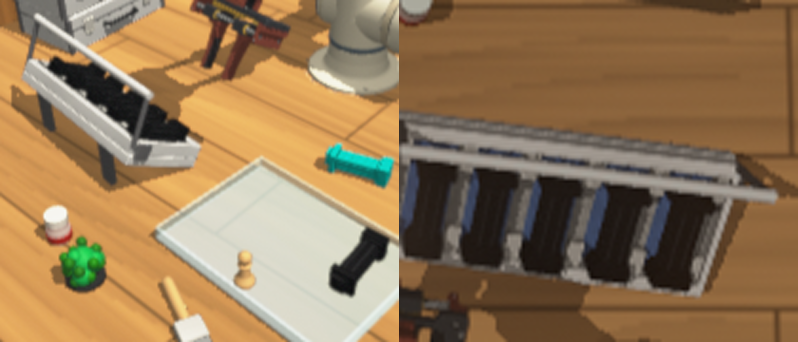

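All five pockets show pillars lying flat with their feet at the lower rim (top crop (432,205) to (675,240)). Spare A is still in the tray at (360,262), the pawn, jar, shrub and brush are in place, and the arm is clear.

```bash
python3 -c "
from plant import job_done
print(job_done())"
```

```text
the job is handed in; nothing more can be done
None
```

I laid spare pillars in pocket1 and pocket4, flat with their feet downhill, without the lamp bar or the stored pillars appearing disturbed in the final pictures, and handed the job in at about 25 s; no verdict was returned.

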